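# Hold a shaft collar on the set-screw flat of a gear drive

## Task

First grip the upright steel shaft of the blue gear drive and turn it until its red-painted flat squarely faces the yellow index mark on the housing. Then take the bright aluminium collar with the red screw, slide it down over the shaft with its screw over the flat until its upper face is flush with the shaft's end, and push it so that the screw tip bears on the flat. Finish while still holding it there, so that I can tighten the screw; leave the other things on the bench alone.

Things in the scene. Friction and masses are not known exactly. Their poses are not given: they have to be found in the camera images.
- drive: Fixed gear drive: base plate 150 x 130 x 12, round blue housing diameter 90, 70 high, with a dark bearing cover (top at 75); grey motor diameter 64 lies along -x, 40 to 150 mm from the axis (its black terminal box reaches height 91). Origin: on the upright shaft's axis at bench height, z up; x points from the axis to the yellow index stripe on top, side and plate.
- shaft: Upright steel D-shaft, turns about the drive's axis, 3.1 rad each way from flat-at-mark; drag 0.06 N m, stays where left. Origin: its foot, 75 mm above the bench. x points squarely out of the flat. 15 mm round, diameter 24, then 40 mm with one flat: 20 mm thick across the flat, up to 24 elsewhere; a firm pinch within 40 degrees of square turns the flat against a finger. Top 2.5 mm chamfered.
- shaft_end (a point): Centre of the shaft's upper end face, 130 mm above the bench; x axis out of the flat.
- flat (a point): On the red-painted flat, 8 mm from the axis, 110 mm above the bench, on the shaft's x axis.
- collar: Loose aluminium ring: outer diameter 50, bore 27, height 24, 0.15 to 0.22 kg, flat on the bench. Origin: centre of underside, z up; x points outwards along its red set screw (diameter 6, 12 mm up). The screw's tip reaches into the bore, 9.5 mm from the centre, so the collar fits only with screw over flat (tip and bore then clear by 1.5 mm). Head reaches 35 mm. Grip across y.
- collar_top (a point): Centre of the collar's upper face, 24 mm above its underside.
- screw_head (a point): Outer end of the red screw head, 35 mm from the collar's axis, 12 mm above its underside.
- spacer: Bystander: dark steel ring without a screw, outer diameter 54, bore 36, height 20, lying on the bench. Origin: centre of underside.
- pulley: Bystander: brass belt pulley, outer diameter 60, height 22, lying on the bench. Origin: centre of underside.
- oil: Bystander: green glass bottle with red cap, diameter 56, height 150, standing. Origin: centre of underside.
- tin: Bystander: white tin with paper label, diameter 74, height 100, standing. Origin: centre of underside.
- wrench: Bystander: steel wrench lying on the bench.
- driver: Bystander: screwdriver with orange handle lying on the bench.
Mind the look-alikes: they are no part of the job. Several things have the shape of the collar; the one meant has the colours described above.

How it is judged:
On the way, in this order (a step that is already met when the one before it is completed fails the run):
1. the shaft, in the fingers, is turned so that its flat faces the yellow mark within 0.15 rad, the collar still on the bench (angle between the x axis of shaft and the x axis of drive, either way round below 0.15 rad and x of flat in the frame of drive above 0.004 m and height (world z) of collar below 0.02 m and contact force between the fingers and shaft above 1 N), for 0.2 s.
2. the collar is lifted off the bench in the fingers (height (world z) of collar above 0.05 m and contact force between the fingers and collar above 2 N), for 0.2 s.
At the end, for the whole second after the job is handed in: Held for the last second: flat faces the mark within 0.2 rad; collar on the shaft, upright within 0.12 rad, screw over the flat within 0.2 rad, top level with shaft end within 5 mm, within 5 mm of the axis, screw tip pressing on the flat over 0.5 N; still; gripped over 2 N (angle between the x axis of shaft and the x axis of drive, either way round below 0.2 rad and x of flat in the frame of drive above 0.004 m and angle between the x axis of collar and the x axis of shaft, either way round below 0.2 rad and x of screw_head in the frame of shaft above 0.02 m and horizontal distance between collar_top and shaft_end below 0.005 m and x of collar_top in the frame of shaft below 0 m and z of collar_top in the frame of shaft_end between -0.005 and 0.005 m and angle between collar's own z axis and vertical below 0.12 rad and contact force between collar and shaft above 0.5 N and contact force between the fingers and collar above 2 N and linear speed of collar below 0.02 m/s); the arm keeps its last pose, push and grip.
It fails at once if a bystander is pushed more than 20 mm from its place (distance of any of spacer, pulley, oil, tin, wrench, driver from where it was at the start of the episode above 0.02 m).
It also fails if it takes over 61 s, if anything falls off the work surface, if the arm or the gripper's body presses on something with over 40 N, if the wrist force passes 120 N, or if a joint passes its speed limit or range.

## Robot

A 6-joint arm with a two-finger parallel gripper is mounted at the origin on the work surface. World frame = base frame: x ahead of the robot, y to its left, z up, the work surface at z = 0. Lengths are in m, angles in rad, forces in N, time in s.
With the tool pointing down it reaches from about 0.375 to 0.9 m from the base axis. Payload 3.1 kg.
Tool frame: the origin (TCP) lies between the finger pads; the fingertips stand 25 mm ahead of it and the grasp point (between the pads) lies 6 mm ahead of it; x points along the fingers, y is the direction in which the jaws open and shut, and the axes are right-handed (so a half turn about x gives the same grasp; the last joint's range is limited). The gripper opens to 85 mm and grips with 20 to 120 N. Pads are 22 mm wide; open, the fingers measure 114 mm over their backs; the gripper's body (76 mm by 85 mm) begins 54 mm behind the grasp point. The pads swing forward as they close: fully open they stand 13 mm farther back than shut.
Start: joints at [-1.28, 0.527, 1.433, -0, 1.181, -0.178], TCP at [0.283, -0.557, 0.256] pointing down, gripper open.
Joint ranges: [-3.08, 3.08], [-0.75, 2.2], [0.22, 2.44], [-1.43, 4.57], [0, 2.65], [-2.85, 2.85]. Speed limits (rad/s): [2.79, 2.79, 3.14, 3.14, 3.14, 3.14].

## Interface

Orientations are given as a unit quaternion [x, y, z, w].
In Python, from station import manip, viewer, workorder gives the robot as it stands.
- The arm moves only by the shell command python3 -m crank 'ROWS' [FORCE]. ROWS is JSON, one flat list of numbers, 5 for each row, row after row: the opening, from 0 (shut) to 1 (fully open), then the shift along the world's x, y, z in mm, then the turn about the world's z in rad. A call has 1 to 10 rows; each row is the pose to reach, as a shift and turn from the pose commanded when the call began; what a row does not reach only later rows make up. A row lasts 1/8 s, in which the tool goes at most 62.5 mm and 10.7 degrees, less where a joint would pass 70% of its speed; a pose out of reach is approached as far as the arm can. A call with a gripper value outside its range is refused whole. The fingers move at their own pace and stop on an object; FORCE is the grip in N (left out, the last holds). Time passes only in rows, so rows that repeat a pose let the fingers close. It gives the time, the measured TCP pose, the force and the opening at its end, in the units of the state.
- manip.sense(): the state, without advancing time (a new reading comes with each control period).
- viewer.snapshot(name): name is "scene" or "top" or "wrist"; returns a dict with "img" (400x640x3 uint8, red, green, blue), "range_z" (400x640 float32, m along the optical axis (not along the pixel's ray), 0 where there is no reading), "fx", "fy", "cx", "cy" (pixels), "k1" (the pictures are not rectified: a ray, as slopes to the right and down, at radius r is drawn at 1 + k1 r^2 times it, then the intrinsics apply), "origin" and "attitude" of the camera in the world. Camera axes: x right, y down, z forward; pixel columns grow to the right and rows downward; lengths in m; the calibration is good to about 2 mm. A picture is of the moment at which its call begins.
- workorder.sign_off(): hands the job in, once; it reports no verdict.
The state is a dict: "t": time; "q": joint angles; "qd": joint speeds; "tau": joint torques, N m; "tcp_pos": TCP position; "tool_rot": TCP orientation; "force": force on the tool from outside, world axes, zero at the start; "ft_torque": the same for the moment, N m; "finger_gap": opening from 0.0 (shut) to 1.0 (fully open).
Only numpy, scipy, OpenCV 4.12 (cv2) and the standard library are available. Lean on these libraries where they do the work, as an engineer would, in place of code of your own. Each camera call takes 0.05 s, during which the arm holds its last target.

## Working session

There is one attempt and no reset: what is moved stays moved. The work goes in short steps, Python scripts to look and compute and a shell command to move; the robot and the scene stay as the last step left them, time stands still between calls to the robot, and variables do not carry over. Pictures are saved under pics/ and viewed, and the job is handed in when it is done.

```bash
ls; mkdir -p pics
cat > h.py <<'E'
import numpy as np, cv2
from scipy.spatial.transform import Rotation as R
from station import manip, viewer, workorder
def snap(n,save=None):
    s=viewer.snapshot(n)
    if save: cv2.imwrite('pics/'+save+'.png',cv2.cvtColor(s['img'],cv2.COLOR_RGB2BGR))
    return s
def rot(s):
    a=np.array(s['attitude']); return a if a.shape==(3,3) else R.from_quat(a).as_matrix()
def rays(s,uv):
    uv=np.atleast_2d(np.array(uv,float))
    K=np.array([[s['fx'],0,s['cx']],[0,s['fy'],s['cy']],[0,0,1]])
    p=cv2.undistortPoints(uv.reshape(-1,1,2),K,np.array([s['k1'],0,0,0,0.])).reshape(-1,2)
    d=np.c_[p,np.ones(len(p))]
    return np.array(s['origin']),d@rot(s).T, d
def onplane(s,uv,z):
    o,d,_=rays(s,uv); return o+d*((z-o[2])/d[:,2])[:,None]
def depthpt(s,uv):
    uv=np.atleast_2d(np.array(uv)); o,d,_=rays(s,uv)
    i=np.round(uv).astype(int); z=s['range_z'][i[:,1],i[:,0]]
    return o+d*z[:,None]
def tri(s1,p1,s2,p2):
    o1,d1,_=rays(s1,p1);o2,d2,_=rays(s2,p2);d1=d1[0]/np.linalg.norm(d1);d2=d2[0]/np.linalg.norm(d2)
    A=np.c_[d1,-d2];t=np.linalg.lstsq(A,o2-o1,rcond=None)[0]
    a=o1+t[0]*d1;b=o2+t[1]*d2
    return (a+b)/2,np.linalg.norm(a-b)
E
python3 - <<'E'
from h import *
for n in('scene','top','wrist'):
    s=snap(n,n+'0'); print(n,s['fx'],s['cx'],s['cy'],s['k1'],s['origin'],s['attitude'])
print(manip.sense())
E
```

```text
pics
scene 384.34904494981083 316.0897484311823 201.7079368822244 -0.00021972681546039897 [ 0.89933515 -0.7067479   1.01811954] [ 0.90966288  0.21385002 -0.09227319 -0.34390009]
top 485.7604892313486 321.65838964974034 200.68488898509506 -0.14859847203210816 [0.25357851 0.0204302  1.63377968] [-0.70438582  0.70461674 -0.05956869  0.06170448]
wrist 290.3459476470039 318.91984005745735 194.42511552387512 -0.043972579984268435 [ 0.34280692 -0.52565148  0.37421587] [ 0.84434784 -0.51817165 -0.0723427   0.11550495]
{'t': 0.15, 'q': array([-1.27955877e+00,  5.28280914e-01,  1.43359541e+00,  1.52991980e-06,
        1.18140578e+00, -1.78516062e-01]), 'qd': array([ 0.000714  , -0.00316807, -0.004388  , -0.0010209 , -0.00092581,
        0.00216222]), 'tau': array([ 7.47564045e-04, -4.42741799e+01, -1.78276348e+01, -2.20366701e-04,
        5.62000321e-03, -1.80794763e-05]), 'tcp_pos': array([ 0.28278792, -0.55680263,  0.255545  ]), 'tool_rot': array([-0.68765842, -0.16515627,  0.68772471, -0.16396349]), 'force': array([-0.21823757,  0.1443894 , -0.4580698 ]), 'ft_torque': array([-0.02450283, -0.00504351, -0.01182428]), 'finger_gap': 0.9996654689370954}
```

View pics/scene0.png

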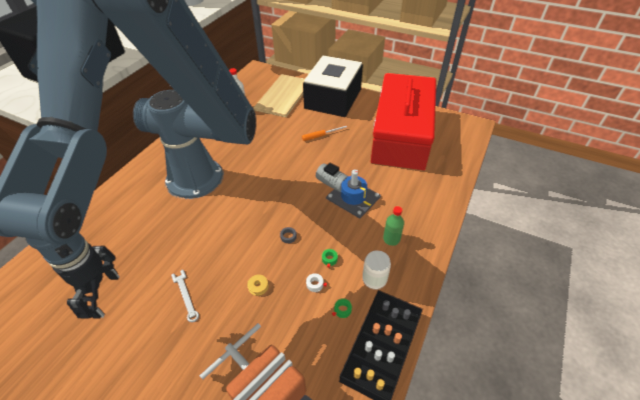

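View pics/top0.png

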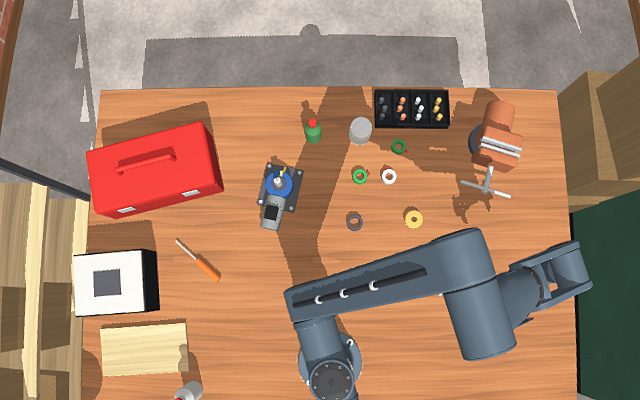

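View pics/wrist0.png

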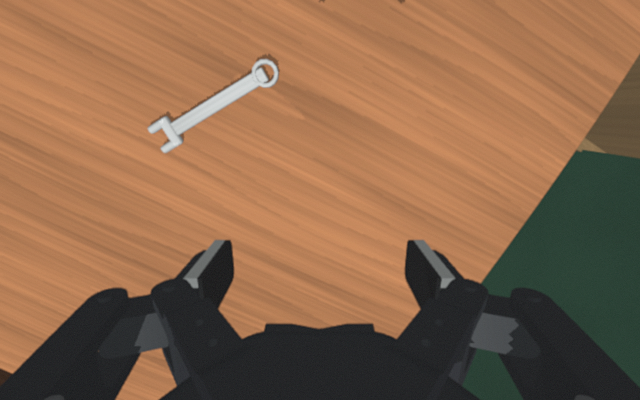

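Ring-shaped candidates in the top view are bright white ring (389,176), light green ring (360,175), dark green ring (399,146), dark spacer (354,221) and brass pulley (414,219). By the description I choose (389,176). I'll check it in a close crop and zoom on the drive as well.

Run:
```python
from h import *
s=cv2.imread('pics/scene0.png');t=cv2.imread('pics/top0.png')
f=lambda im,a,b,c,d:cv2.resize(im[b:d,a:c],(400,300),interpolation=cv2.INTER_CUBIC)
cv2.imwrite('pics/crop0.png',np.vstack([np.hstack([f(s,295,235,375,295+20),f(t,340,130,420,190)]),np.hstack([f(s,310,157,390,217),f(t,245,160,325,220)])]))
```

```text
(no output)
```

View pics/crop0.png

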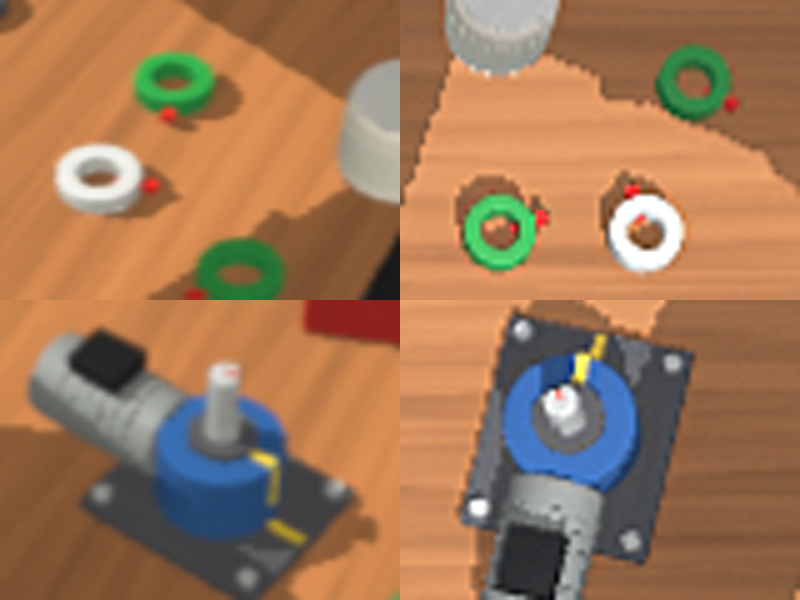

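The white ring with red screw (top view 389,176) is the collar; the green ones are look-alikes. The drive shaft's end is at (281,180) in the top view, and its stripe is at about (284,172). Next come the rough positions.

Run:
```python
from h import *
np.set_printoptions(precision=4,suppress=True)
t=snap('top');s=snap('scene')
def P(n,uv,z): print(n,onplane(t,uv,z)[0])
P('shaft end',(245+162/5,160+103/5),.13)
P('collar top',(340+246/5,130+233/5),.024)
P('screw',(340+232/5,130+190/5),.012)
P('stripe in',(245+182/5,160+73/5),.075)
P('stripe out',(245+200/5,160+42/5),.012)
for n,uv in dict(green=(360,175),dg=(399,146),spacer=(354,221),pulley=(414,219)).items():P(n,uv,.02)
P('oil',(313,124),.15);P('tin',(360,125),.1)
print(tri(t,(245+162/5,160+103/5),s,(310+224/5,157+72/5)))
print(tri(t,(340+246/5,130+233/5),s,(295+98/5,235+173/5*80/80*1)))
```

```text
shaft end [0.5791 0.1653 0.13  ]
collar top [ 0.6158 -0.2045  0.024 ]
screw [ 0.6488 -0.1973  0.012 ]
stripe in [0.6112 0.1577 0.075 ]
stripe out [0.6474 0.1512 0.012 ]
green [ 0.6222 -0.1053  0.02  ]
dg [ 0.7252 -0.2421  0.02  ]
spacer [ 0.4643 -0.083   0.02  ]
pulley [ 0.4707 -0.2856  0.02  ]
oil [0.76   0.0526 0.15  ]
tin [ 0.7736 -0.1018  0.1   ]
(array([0.5793, 0.1655, 0.1311]), np.float64(0.0010403553669994688))
(array([ 0.6092, -0.1963,  0.0668]), np.float64(0.007463567949195679))
```

Run:
```python
from h import *
np.set_printoptions(precision=4,suppress=True)
w=snap('wrist');st=manip.sense()
T=R.from_quat(st['tool_rot']).as_matrix();print(T, 'jaw yaw',np.arctan2(T[1,1],T[0,1]))
print('cam in tool',T.T@(np.array(w['origin'])-st['tcp_pos']));print('cam fwd in tool',T.T@rot(w)[:,2],'world',rot(w)[:,2])
```

```text
[[-0.0002  0.4527 -0.8917]
 [ 0.0007 -0.8917 -0.4527]
 [-1.     -0.0007 -0.0001]] jaw yaw -1.1009979476818308
cam in tool [-0.1186 -0.0008 -0.0676]
cam fwd in tool [ 0.9628 -0.0008  0.2703] world [-0.2416 -0.1209 -0.9628]
```

```bash
python3 -m crank '[1,24,57,0,0.1, 1,49,114,0,0.2, 1,74,171,0,0.3, 1,98,228,0,0.4, 1,122,285,0,0.5, 1,147,342,0,0.6, 1,172,399,0,0.7, 1,196,456,0,0.8, 1,220,513,0,0.9, 1,245,568,0,0.9]' && python3 -m crank '[1,19,44,0,0, 1,38,88,0,0, 1,38,88,0,0]'
python3 - <<'E'
from h import *
snap('wrist','w1');print(manip.sense()['t'])
E
```

```text
t: 1.55
tcp_pos: [0.5286, 0.0127, 0.2566]
tool_rot: [0.548, 0.447, -0.547, 0.448]
force: [0.7, -1.2, -0.2]
finger_gap: 1.002
t: 1.92
tcp_pos: [0.5669, 0.1017, 0.2563]
tool_rot: [0.547, 0.448, -0.546, 0.449]
force: [-0.2, -0.4, -1.1]
finger_gap: 1.001
1.975
```

View pics/w1.png

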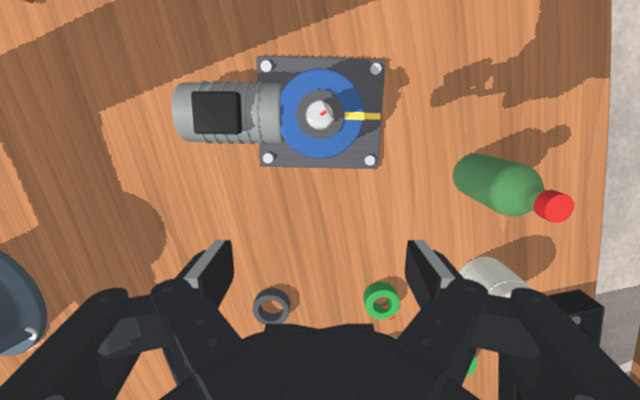

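Run:
```python
from h import *
np.set_printoptions(precision=4,suppress=True)
w=snap('wrist');t=snap('top')
im=cv2.cvtColor(w['img'],cv2.COLOR_RGB2BGR)
cv2.imwrite('pics/w1c.png',cv2.resize(im[75:155,265:385],(720,480),interpolation=cv2.INTER_CUBIC))
h=cv2.cvtColor(w['img'],cv2.COLOR_RGB2HSV)
y=((h[...,0]>22)&(h[...,0]<34)&(h[...,1]>150)&(h[...,2]>120)).astype(np.uint8);y[:, :330]=0;y[150:]=0
v,u=np.nonzero(y);print(len(u),u.min(),u.max())
b=u<363
P=onplane(w,np.c_[u[b],v[b]],.0755).mean(0);P2=onplane(w,np.c_[u[u>369],v[u>369]],.012).mean(0);print(P,P2,np.arctan2(*(P2-P)[1::-1]))
r=((h[...,0]<8)|(h[...,0]>172))&(h[...,1]>120);r[:,:300]=0;r[:,340:]=0;r[:95]=0;r[135:]=0
v,u=np.nonzero(r);print(np.c_[u,v].T)
```

```text
109 346 380
[0.6071 0.1625 0.0755] [0.6444 0.1535 0.012 ] -0.2370719688576303
[[325 326 324 325 326 322 323 324 325 326 321 322 323 324 321 322 323]
 [108 108 109 109 109 110 110 110 110 110 111 111 111 111 112 112 112]]
```

View pics/w1c.png

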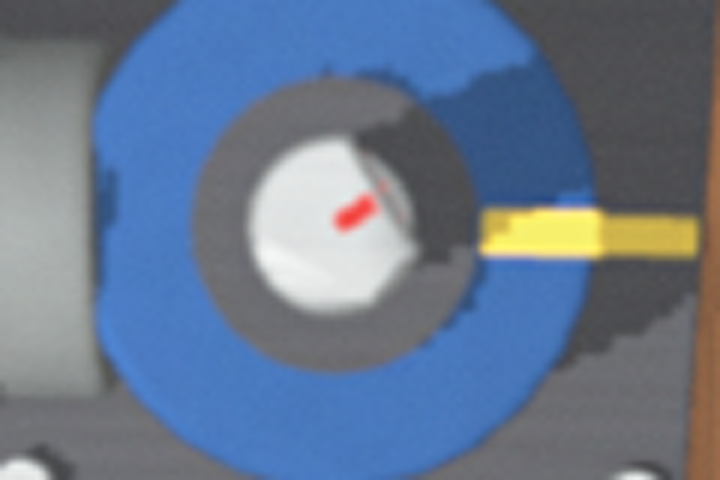

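Run:
```python
from h import *
np.set_printoptions(precision=4,suppress=True)
w=snap('wrist')
f=lambda x,y:(265+x/6-.4,75+y/6-.4)
c=onplane(w,f(338,225),.13)[0];print('c',c)
a=onplane(w,f(350,140),.13)[0];b=onplane(w,f(415,250),.13)[0];d=a-b
print('flat normal',np.arctan2(-d[0],d[1]), 'chord',np.linalg.norm(d))
a=onplane(w,f(340,222),.13)[0];b=onplane(w,f(377,201),.13)[0];d=b-a;print('mark',np.arctan2(d[1],d[0]))
# motor/housing center
s=snap('scene','scene1');t=snap('top','top1')
h=cv2.cvtColor(w['img'],cv2.COLOR_RGB2HSV)
m=((h[...,0]>100)&(h[...,0]<120)&(h[...,1]>120)&(h[...,2]>60)).astype(np.uint8);m[160:]=0
cs,_=cv2.findContours(m,cv2.RETR_EXTERNAL,2);k=max(cs,key=cv2.contourArea);print(cv2.minEnclosingCircle(k))
(u,v),r=cv2.minEnclosingCircle(k);hc=onplane(w,(u,v),.07)[0];print('housing',hc)
im=cv2.imread('pics/top1.png');cv2.imwrite('pics/t1c.png',cv2.resize(im[150:210,240:320],(640,480),interpolation=cv2.INTER_CUBIC))
for uv in [(278,183)]: print(tri(w,f(338,225),s,(310+224/5,157+72/5)))
st=manip.sense();T=R.from_quat(st['tool_rot']).as_matrix();print(st['tcp_pos'],np.arctan2(T[1,1],T[0,1]))
```

```text
c [0.5796 0.1661 0.13  ]
flat normal 0.3540842625384716 chord 0.016873015114260117
mark 0.30224457060123444
((320.6895751953125, 108.8923110961914), 44.95558547973633)
housing [0.5802 0.1694 0.07  ]
(array([0.5796, 0.1661, 0.1308]), np.float64(1.3080825833952536e-05))
[0.5656 0.0975 0.2563] -0.2028342289518388
```

Run:
```python
from h import *
np.set_printoptions(precision=4,suppress=True)
w=snap('wrist')
g=w['img'].min(2)
m=(g>170).astype(np.uint8);m[:50]=0;m[175:]=0;m[:,:250]=0;m[:,390:]=0
n,_,st,c=cv2.connectedComponentsWithStats(m)
k=[i for i in range(1,n) if 15<st[i,4]<300];print(c[k],st[k,4])
P=onplane(w,c[k],.015);print(P,P.mean(0))
for i in range(len(k)):
  for j in range(i):
    d=P[i]-P[j];print(i,j,np.linalg.norm(d),np.arctan2(d[1],d[0]))
print(manip.sense()['tcp_pos'],manip.sense()['t'])
```

```text
[[265.2828  61.7071]
 [377.8108  61.2432]
 [254.3529 111.902 ]
 [265.9018 112.3571]
 [267.8101 154.3671]
 [370.28   155.8667]] [ 99  37  51 112  79  75]
[[0.529  0.2342 0.015 ]
 [0.6562 0.2085 0.015 ]
 [0.5024 0.1823 0.015 ]
 [0.5159 0.1789 0.015 ]
 [0.5057 0.1294 0.015 ]
 [0.6302 0.102  0.015 ]] [0.5565 0.1726 0.015 ]
1 0 0.12972632879465854 -0.1991327998326098
2 0 0.05826467750448487 -2.045100848073537
2 1 0.15598444192011357 -2.973019069200553
3 0 0.056758277301494804 -1.8043226347282124
3 1 0.1433764427334006 -2.9339665067613767
3 2 0.013894799679974387 -0.2460765542482825
4 0 0.10725677693568812 -1.7893984102836555
4 1 0.16992555624798414 -2.657782063220572
4 2 0.052977407512659794 -1.5075125347335305
4 3 0.050511923056139586 -1.7726284780148904
5 0 0.16645884377034317 -0.9175401740212845
5 1 0.10964955915036417 -1.8101313423713672
5 2 0.15094530244704518 -0.561357469781892
5 3 0.13780275917754414 -0.5926286225684588
5 4 0.1274286448555558 -0.21737549277808774
[0.5657 0.0976 0.2564] 2.275
```

```bash
python3 -m crank '[0.5,6,34,0,0.18, 0.5,12,68,0,0.36, 0.5,12,68,-25,0.53, 0.5,12,68,-60,0.53, 0.5,12,68,-60,0.53, 0.5,12,68,-60,0.53]'
python3 - <<'E'
from h import *
w=snap('wrist');s=snap('scene')
im=np.hstack([w['img'][150:400,160:480],cv2.resize(s['img'][135:235,300:428],(320,250))]);cv2.imwrite('pics/a2.png',im[...,::-1])
E
```

```text
t: 3.02
tcp_pos: [0.5787, 0.1662, 0.1973]
tool_rot: [0.412, 0.575, -0.411, 0.575]
force: [-0.2, 0.1, 0.2]
finger_gap: 0.498
```

View pics/a2.png

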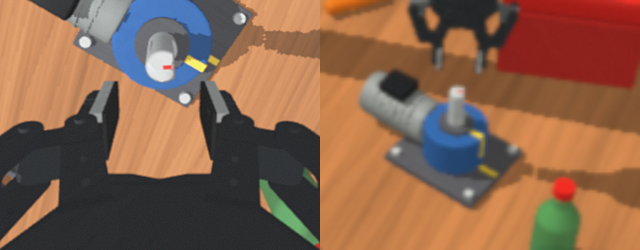

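The shaft end is at crop (160,65) with its red mark horizontal, so it lies along the jaw direction and between the pads. Descend and close.

```bash
python3 -m crank '[0.5,-1,-1,-25,0, 0.5,-1,-1,-55,0, 0.5,-1,-1,-75,0, 0.5,-1,-1,-75,0, 0.35,-1,-1,-75,0, 0.15,-1,-1,-75,0, 0,-1,-1,-75,0, 0,-1,-1,-75,0, 0,-1,-1,-75,0]' 30
python3 - <<'E'
from h import *
w=snap('wrist');s=snap('scene')
im=np.hstack([w['img'][150:400,160:480],cv2.resize(s['img'][135:235,300:428],(320,250))]);cv2.imwrite('pics/a3.png',im[...,::-1]);print(manip.sense()['force'],manip.sense()['ft_torque'])
E
```

```text
t: 4.25
tcp_pos: [0.5794, 0.166, 0.1232]
tool_rot: [0.413, 0.574, -0.41, 0.577]
force: [5.1, 0.9, 6.8]
finger_gap: 0.226
[4.76185595 1.70605907 6.60460996] [ 0.10779785 -0.31799325  0.06358347]
```

View pics/a3.png

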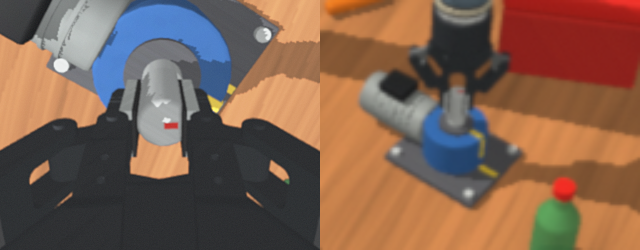

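```bash
python3 -m crank '[0,1,0,0,-0.1, 0,1,0,0,-0.2, 0,1,0,0,-0.3, 0,1,0,0,-0.4, 0,1,1,0,-0.5, 0,1,1,0,-0.54, 0,1,1,0,-0.54, 0,1,1,0,-0.54, 0,1,1,0,-0.54]' 50
python3 - <<'E'
from h import *
st=manip.sense();T=R.from_quat(st['tool_rot']).as_matrix();print(st['force'],st['ft_torque'],np.arctan2(T[1,1],T[0,1]))
w=snap('wrist');s=snap('scene')
im=np.hstack([w['img'][150:400,160:480],cv2.resize(s['img'][135:235,300:428],(320,250))]);cv2.imwrite('pics/a4.png',im[...,::-1])
E
```

```text
t: 5.48
tcp_pos: [0.5789, 0.167, 0.1232]
tool_rot: [0.551, 0.444, -0.549, 0.445]
force: [1.1, 0.7, 7.8]
finger_gap: 0.229
[1.0579878  0.68578481 7.82477646] [ 0.16051701 -0.01547121 -0.02213492] -0.21143522529482042
```

View pics/a4.png

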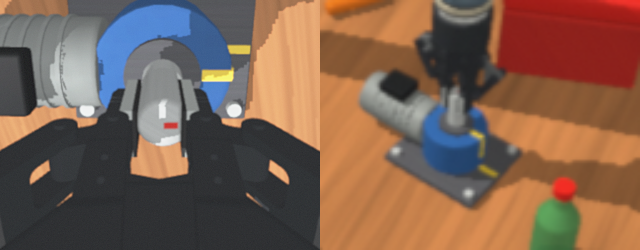

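```bash
python3 -m crank '[0.3,0,0,0,0, 0.5,0,0,0,0, 0.5,0,0,0,0, 0.5,0,0,40,0, 0.5,0,0,90,0, 0.5,-6,-34,133,0, 0.5,-13,-68,133,0, 0.5,-13,-68,133,0, 0.5,-13,-68,133,0]'
python3 - <<'E'
from h import *
w=snap('wrist')
cv2.imwrite('pics/a5.png',cv2.resize(w['img'][75:155,265:385,::-1],(720,480),interpolation=cv2.INTER_CUBIC))
E
```

```text
t: 6.7
tcp_pos: [0.5646, 0.099, 0.2537]
tool_rot: [-0.55, -0.445, 0.55, -0.444]
force: [-0.0, 0.0, -0.3]
finger_gap: 0.497
```

View pics/a5.png

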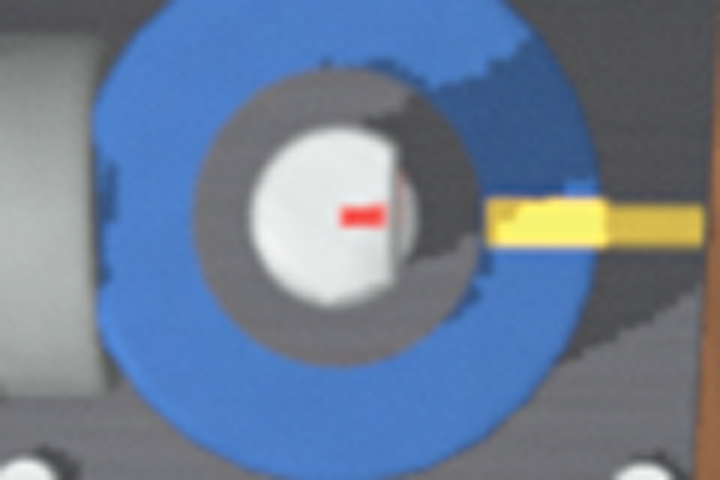

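The flat's red mark (crop 340–385,216) is now level with the yellow stripe (487–705,222). Next, over to the collar.

```bash
python3 -m crank '[0.8,-2,-50,0,-0.18, 0.8,-4,-100,0,-0.36, 0.8,-6,-150,0,-0.54, 0.8,-8,-200,0,-0.72, 0.8,-11,-260,0,-0.9, 0.8,-15,-318,0,-1.06, 0.8,-15,-318,0,-1.145, 0.8,-15,-318,0,-1.145, 0.8,-15,-318,0,-1.145]'
python3 - <<'E'
from h import *
w=snap('wrist','a6');s=snap('scene','a6s');t=snap('top','a6t');np.savez('v6.npz',w=w,s=s,t=t)
E
```

```text
t: 7.88
tcp_pos: [0.5501, -0.2179, 0.2538]
tool_rot: [-0.703, -0.077, 0.703, -0.077]
force: [0.1, 0.5, -0.1]
finger_gap: 0.803
```

View pics/a6.png

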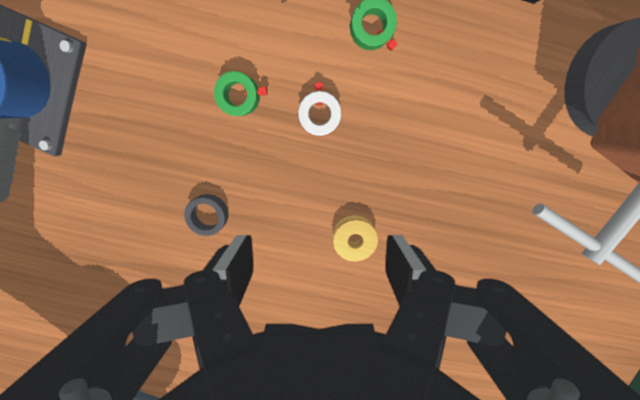

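View pics/a6s.png

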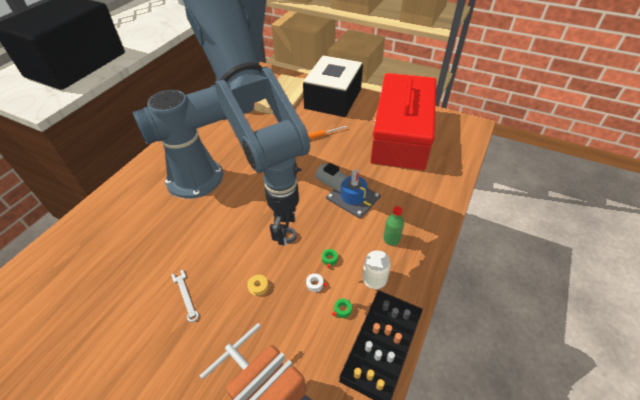

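The wrist view shows the white collar at (320,113) with its screw at (319,86), between the green look-alike (237,93) and open bench. Next I measure it from two views.

Run:
```python
from h import *
np.set_printoptions(precision=4,suppress=True)
z=np.load('v6.npz',allow_pickle=True);w=z['w'].item();s=z['s'].item();t=z['t'].item()
def ring(c,u,v,r):
    h=cv2.cvtColor(c['img'],cv2.COLOR_RGB2HSV);m=((h[...,1]<45)&(h[...,2]>190)).astype(np.uint8)
    k=np.zeros_like(m);cv2.circle(k,(u,v),r,1,-1);m&=k
    cs,_=cv2.findContours(m,cv2.RETR_EXTERNAL,1);q=max(cs,key=cv2.contourArea)
    e=cv2.fitEllipse(q);return e
ew=ring(w,320,113,32);es=ring(s,315,282,16);et=ring(t,389,176,14);print(ew,es,et)
print('tri ws',tri(w,ew[0],s,es[0]),'wt',tri(w,ew[0],t,et[0]),'st',tri(s,es[0],t,et[0]))
print('plane',onplane(w,ew[0],.02)[0],onplane(w,ew[0],.024)[0],onplane(t,et[0],.024)[0])
h=cv2.cvtColor(w['img'],cv2.COLOR_RGB2HSV);r=((h[...,0]<8)|(h[...,0]>172))&(h[...,1]>150)
r[:,:305]=0;r[:,335:]=0;r[:75]=0;r[96:]=0
v,u=np.nonzero(r);print(u.mean(),v.mean());S=onplane(w,(u.mean(),v.mean()),.013)[0]
C=onplane(w,ew[0],.024)[0];print(S,'yaw',np.arctan2(*(S-C)[1::-1]),np.linalg.norm((S-C)[:2]))
print(tri(w,(u.mean(),v.mean()),s,(325.2,284)))
st=manip.sense();T=R.from_quat(st['tool_rot']).as_matrix();print(st['tcp_pos'],np.arctan2(T[1,1],T[0,1]))
cv2.imwrite('pics/a6c.png',cv2.resize(w['img'][73:143,275:365,::-1],(720,560),interpolation=cv2.INTER_CUBIC))
```

```text
((319.2874755859375, 113.0615234375), (41.85764694213867, 42.82069778442383), 2.4704132080078125) ((314.0884094238281, 281.0492248535156), (14.325858116149902, 16.442045211791992), 68.39090728759766) ((384.08575439453125, 172.6724395751953), (2.209256172180176, 9.203784942626953), 33.29680252075195)
tri ws (array([ 0.615 , -0.2034,  0.0199]), np.float64(0.0018613775448684544)) wt (array([ 0.6207, -0.1941,  0.0405]), np.float64(0.020268297774850334)) st (array([ 0.622 , -0.1951,  0.0178]), np.float64(0.022589112818142035))
plane [ 0.6158 -0.203   0.02  ] [ 0.6158 -0.203   0.024 ] [ 0.6295 -0.1873  0.024 ]
318.2923076923077 85.58461538461539
[ 0.646  -0.1951  0.013 ] yaw 0.2550988533678077 0.031225092190302818
(array([ 0.6461, -0.195 ,  0.0135]), np.float64(0.00020777615888642258))
[ 0.5502 -0.2181  0.2542] -1.3536535748239402
```

View pics/a6c.png

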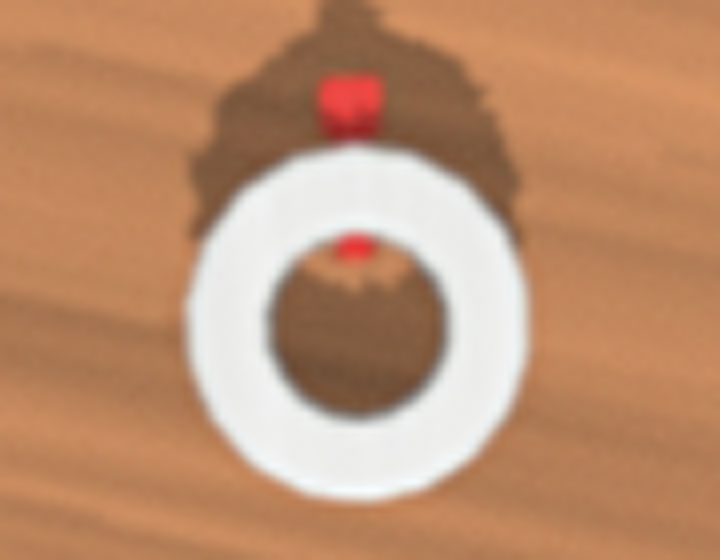

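```bash
python3 -m crank '[0.8,40,10,-40,0.02, 0.8,65,15,-90,0.02, 0.8,65,15,-150,0.02, 0.8,65,15,-165,0.02, 0.8,65,15,-165,0.02,0.8,65,15,-165,0.02]'
python3 - <<'E'
from h import *
w=snap('wrist','a7')
E
```

```text
t: 8.78
tcp_pos: [0.6165, -0.2051, 0.092]
tool_rot: [0.704, 0.082, -0.701, 0.084]
force: [0.6, -1.0, 0.8]
finger_gap: 0.795
```

View pics/a7.png

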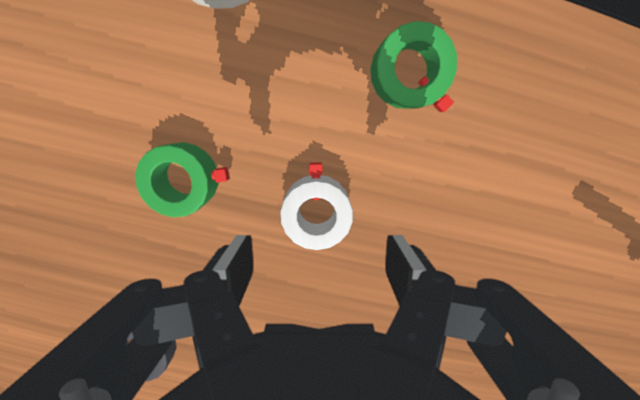

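```bash
python3 -m crank '[0.8,-1,1,-30,0, 0.8,-1,1,-55,0, 0.8,-1,1,-62,0, 0.8,-1,1,-62,0, 0.6,-1,1,-62,0, 0.5,-1,1,-62,0, 0.4,-1,1,-62,0, 0.3,-1,1,-62,0, 0.3,-1,1,-62,0]' 40
python3 - <<'E'
from h import *
w=snap('wrist','a8');st=manip.sense();print(st['force'],st['ft_torque'])
E
```

```text
t: 9.95
tcp_pos: [0.615, -0.2038, 0.0294]
tool_rot: [0.703, 0.082, -0.701, 0.083]
force: [-1.6, -0.5, 6.6]
finger_gap: 0.574
[-1.18579034  1.01521114  6.36176194] [0.13261647 0.07740623 0.00271758]
```

View pics/a8.png

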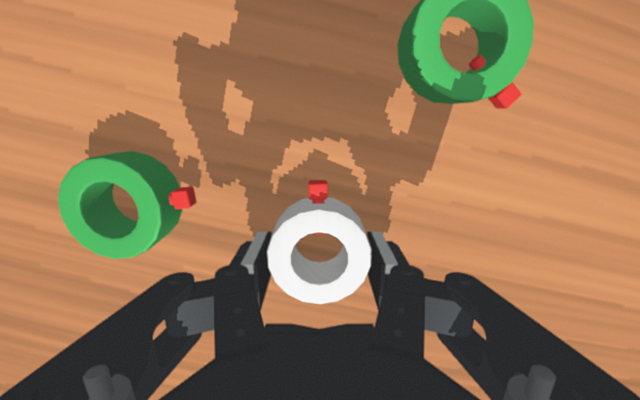

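```bash
python3 -m crank '[0.3,0,0,0,0, 0.3,0,0,10,0, 0.3,0,0,50,0, 0.3,0,0,100,0, 0.3,0,0,150,0, 0.3,0,0,200,0, 0.3,0,0,200,0, 0.3,0,0,200,0]' 70
python3 - <<'E'
from h import *
w=snap('wrist','a9');s=snap('scene','a9s');np.savez('v9.npz',w=w,s=s);st=manip.sense();print(st['force'],st['ft_torque'],st['tcp_pos'])
i=np.hstack([cv2.resize(w['img'],(480,300)),cv2.resize(s['img'][190:290,270:370],(300,300))]);cv2.imwrite('pics/a9j.png',i[...,::-1])
E
```

```text
t: 11.0
tcp_pos: [0.613, -0.2027, 0.2268]
tool_rot: [-0.702, -0.083, 0.703, -0.082]
force: [-1.0, -0.8, -2.7]
finger_gap: 0.563
[ 0.37296135 -0.92274235 -1.89711349] [-0.02837523 -0.00375911 -0.00594843] [ 0.61256267 -0.20254131  0.22517819]
```

View pics/a9j.png

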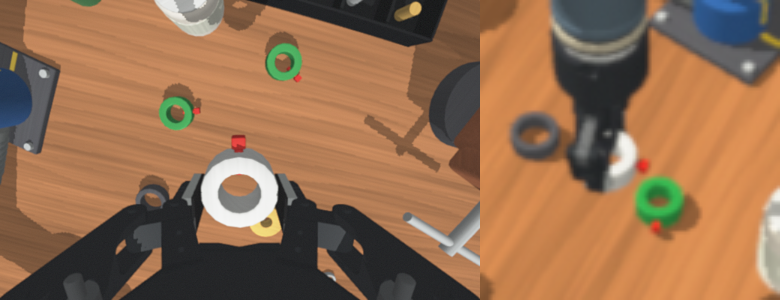

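```bash
cat > ring.py <<'E'
from h import *
np.set_printoptions(precision=4,suppress=True)
def meas(w,st,dz=-.0054):
    h=cv2.cvtColor(w['img'],cv2.COLOR_RGB2HSV)
    m=((h[...,1]<40)&(h[...,2]>222)).astype(np.uint8);m[:180]=0;m[320:]=0;m[:,:250]=0;m[:,390:]=0
    cs,_=cv2.findContours(m,cv2.RETR_CCOMP,1);cs=sorted(cs,key=cv2.contourArea)[::-1][:2]
    T=R.from_quat(st['tool_rot']).as_matrix();p=st['tcp_pos'];yaw=np.arctan2(T[1,1],T[0,1]);out=[]
    for c in cs:
        e=cv2.fitEllipse(c);z=p[2]+dz;C=onplane(w,e[0],z)[0]
        Q=onplane(w,c.reshape(-1,2),z);r=np.linalg.norm(Q-C,axis=1)
        print('ell',np.round(e[0],1),np.round(e[1],1),'C',C,'in tool',T.T@(C-p),'r',r.mean(),r.std());out.append(C)
    r=((h[...,0]<8)|(h[...,0]>172))&(h[...,1]>150);r[:170]=0;r[250:]=0;r[:,:290]=0;r[:,350:]=0
    v,u=np.nonzero(r);S=onplane(w,(u.mean(),v.mean()),p[2]+dz-.011)[0];print('screw px',u.mean(),v.mean(),S,'rel yaw to jaw+90',np.arctan2(*(S-out[0])[1::-1])-yaw-np.pi/2,'yaw',yaw)
    return out
E
python3 - <<'E'
from ring import *
w=snap('wrist');meas(w,manip.sense());print(manip.sense()['tcp_pos'])
E
```

```text
ell [318.9 256.4] [91.2 99.8] C [ 0.6143 -0.2014  0.2196] in tool [ 0.0054 -0.0008 -0.0019] r 0.023896543061030513 0.000949690722465961
ell [319. 258.] [54.3 60.1] C [ 0.6135 -0.2016  0.2196] in tool [ 0.0054 -0.0007 -0.0011] r 0.014323203249114 0.00035951151202951305
screw px 317.7 190.59 [ 0.6427 -0.194   0.2086] rel yaw to jaw+90 0.02093971055386379 yaw -1.3360242124946131
[ 0.6127 -0.2026  0.225 ]
```

```bash
python3 -m crank '[0.3,-4,40,0,-0.1, 0.3,-9,90,0,-0.2, 0.3,-13,145,0,-0.3, 0.3,-18,200,0,-0.4, 0.3,-23,255,0,-0.45, 0.3,-28,310,0,-0.45, 0.3,-32,350,0,-0.45, 0.3,-33,370,0,-0.45, 0.3,-33,370,0,-0.45, 0.3,-33,370,0,-0.45]'
python3 - <<'E'
from ring import *
w=snap('wrist','b0');s=snap('scene','b0s');t=snap('top','b0t');meas(w,manip.sense());print(manip.sense()['tcp_pos'])
E
```

```text
t: 12.4
tcp_pos: [0.5812, 0.1654, 0.2268]
tool_rot: [-0.703, 0.077, 0.703, 0.076]
force: [0.1, 0.7, -1.7]
finger_gap: 0.562
ell [313.6 260.2] [79.5 99.8] C [0.5818 0.1681 0.2218] in tool [ 0.0054 -0.0029  0.0001] r 0.022106975859740346 0.0021425223850747147
ell [319.3 257.8] [53.7 58.9] C [0.5825 0.1652 0.2218] in tool [ 0.0054 -0.0002 -0.0012] r 0.014027765633692412 0.00035596363354505934
screw px 317.659217877095 190.6536312849162 [0.6119 0.1595 0.2108] rel yaw to jaw+90 -0.06039456458270198 yaw -1.7880861700693589
[0.5813 0.1652 0.2272]
```

View pics/b0.png

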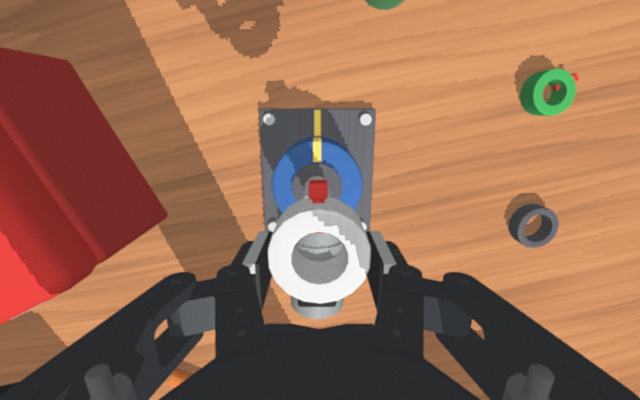

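View pics/b0s.png

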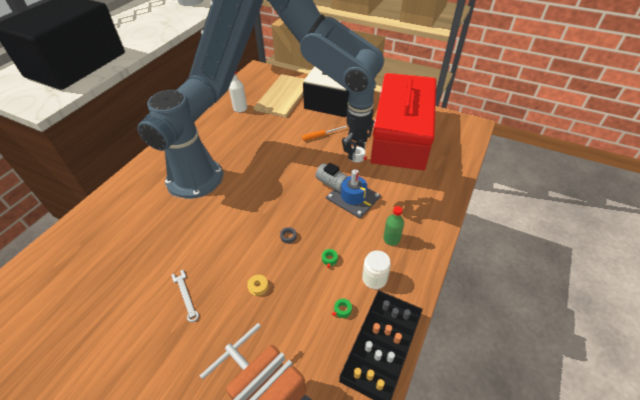

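```bash
python3 -m crank '[0.3,-2,1,-20,0, 0.3,-2,1,-45,0, 0.3,-2,1,-55,0, 0.3,-2,1,-55,0, 0.3,-2,1,-55,0]'
python3 - <<'E'
from ring import *
w=snap('wrist','b1');s=snap('scene','b1s');print(manip.sense()['tcp_pos'])
a=cv2.resize(w['img'][110:310,220:420],(560,560),interpolation=cv2.INTER_CUBIC);b=cv2.resize(s['img'][150:210,325:385],(240,240));i=np.zeros((560,800,3),np.uint8);i[:,:560]=a;i[:240,560:]=b
cv2.imwrite('pics/b1j.png',i[...,::-1])
E
```

```text
t: 13.18
tcp_pos: [0.5798, 0.1676, 0.1732]
tool_rot: [0.704, -0.076, -0.702, -0.076]
force: [-0.0, 0.5, -1.9]
finger_gap: 0.559
[0.5797 0.1677 0.1734]
```

View pics/b1j.png

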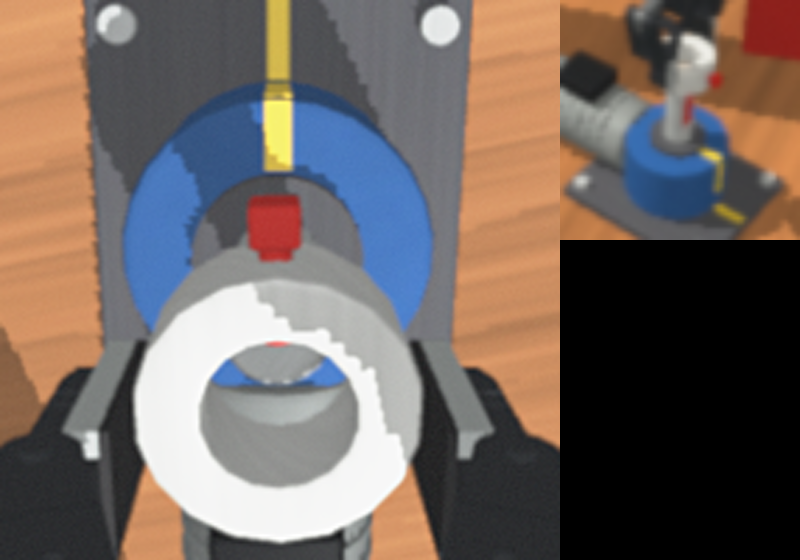

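Run:
```python
from ring import *
w=snap('wrist');st=manip.sense()
P=onplane(w,(219.7+278/2.8,109.7+383/2.8),.13)[0];d=np.array([.978,-.21,0]);print(P, 'rear+11',P+.011*d)
# depth patch centre of bore in wrist
b=onplane(w,(219.7+280/2.8,109.7+415/2.8),st['tcp_pos'][2]-.0054)[0];print('bore',b,st['tcp_pos'],(b-st['tcp_pos'])@d)
P=onplane(w,(219.7+278/2.8,109.7+383/2.8),st['tcp_pos'][2]-.0054)[0]
print(manip.sense()['force'],manip.sense()['ft_torque'])
```

```text
[0.5688 0.1703 0.13  ] rear+11 [0.5795 0.168  0.13  ]
bore [0.5807 0.1674 0.1679] [0.5795 0.1678 0.1733] 0.0012293653857261462
[ 0.2584  1.1907 -0.9123] [-0.0116  0.0018  0.0181]
```

```bash
python3 -m crank '[0.3,0,0,-10,0, 0.3,0,0,-16,0, 0.3,0,0,-20,0, 0.3,0,0,-20,0]'
python3 - <<'E'
from ring import *
w=snap('wrist','b2');s=snap('scene','b2s');print(manip.sense()['force'],manip.sense()['ft_torque'])
a=cv2.resize(w['img'][110:310,220:420],(560,560),interpolation=cv2.INTER_CUBIC);b=cv2.resize(s['img'][150:210,325:385],(240,240));i=np.zeros((560,800,3),np.uint8);i[:,:560]=a;i[:240,560:]=b
cv2.imwrite('pics/b2j.png',i[...,::-1])
E
```

```text
t: 13.82
tcp_pos: [0.5786, 0.1677, 0.1517]
tool_rot: [-0.703, 0.076, 0.703, 0.076]
force: [1.3, 0.5, -1.3]
finger_gap: 0.565
[-0.7098 -0.4058 -1.5869] [-0.0471  0.0028  0.0111]
```

View pics/b2j.png

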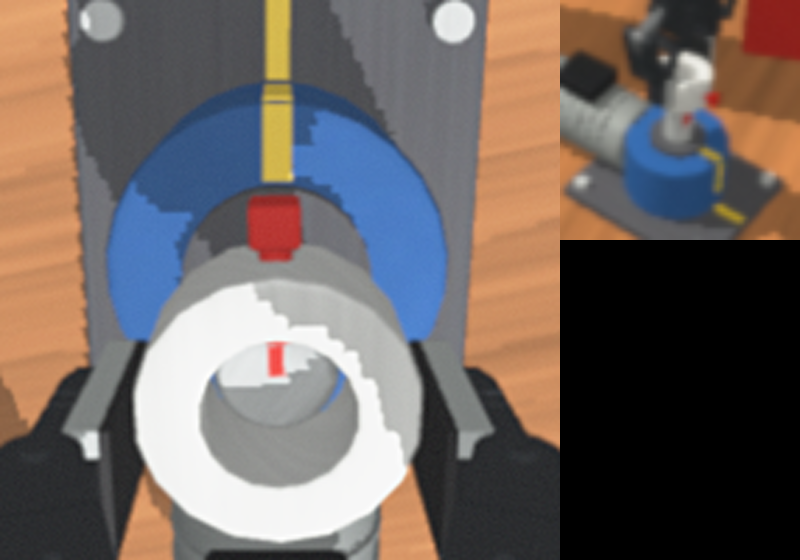

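```bash
python3 -m crank '[0.3,1,0,0,0, 0.3,1,0,-3,0, 0.3,1,0,-6,0, 0.3,1,0,-6,0]'
python3 - <<'E'
from h import *
print(manip.sense()['force'],manip.sense()['ft_torque'])
E
```

```text
t: 14.42
tcp_pos: [0.5797, 0.1677, 0.1459]
tool_rot: [-0.703, 0.076, 0.703, 0.076]
force: [0.9, -0.1, -1.1]
finger_gap: 0.563
[ 0.85250857 -0.11039244 -1.13085505] [-0.00143611  0.01298603  0.00174413]
```

No contact so far. Continue down to flush.

```bash
python3 -m crank '[0.3,0,0,-3,0, 0.3,0,0,-6,0, 0.3,0,0,-9,0, 0.3,0,0,-10,0, 0.3,0,0,-10,0]'
python3 - <<'E'
from ring import *
w=snap('wrist','b3');s=snap('scene','b3s');np.savez('vb3.npz',w=w,s=s);print(manip.sense()['force'],manip.sense()['ft_torque'],manip.sense()['tcp_pos'])
a=cv2.resize(w['img'][110:310,220:420],(560,560),interpolation=cv2.INTER_CUBIC);b=cv2.resize(s['img'][150:210,325:385],(240,240));i=np.zeros((560,800,3),np.uint8);i[:,:560]=a;i[:240,560:]=b
cv2.imwrite('pics/b3j.png',i[...,::-1])
E
```

```text
t: 15.05
tcp_pos: [0.5799, 0.1677, 0.1362]
tool_rot: [-0.703, 0.076, 0.703, 0.076]
force: [0.1, 0.3, -1.8]
finger_gap: 0.561
[ 0.1134  0.2435 -1.5144] [-0.0295 -0.024   0.0299] [0.58   0.1678 0.1364]
```

View pics/b3j.png

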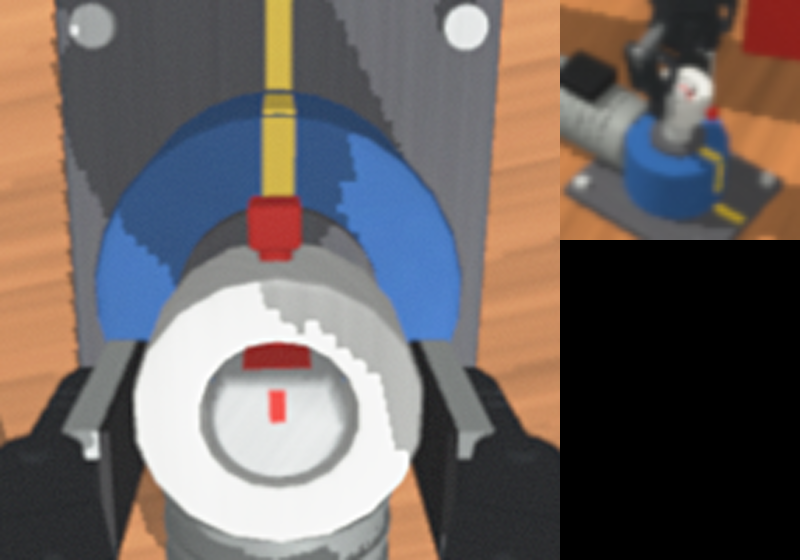

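The shaft end with its red mark (crop 277,405) sits inside the bore and the screw (275,225) is on the stripe's line. I'll check flushness with depth and with two views.

Run:
```python
from ring import *
z=np.load('vb3.npz',allow_pickle=True);w=z['w'].item();s=z['s'].item()
f=lambda x,y:(219.7+x/2.8,109.7+y/2.8)
for n,p in dict(shaft=(250,430),shaft2=(310,430),colL=(165,410),colR=(385,440),colB=(280,515)).items(): print(n,depthpt(w,f(*p)))
g=lambda x,y:(324.8+(x-560)/4,149.8+y/4)
print('tri red mark',tri(w,f(277,405),s,g(688,92)))
```

```text
shaft [[0.579  0.173  0.1303]]
shaft2 [[0.5776 0.1629 0.1317]]
colL [[0.587  0.1856 0.1328]]
colR [[0.573  0.1508 0.1317]]
colB [[0.5628 0.1713 0.1322]]
tri red mark (array([0.5844, 0.1672, 0.128 ]), np.float64(0.005279520607165804))
```

```bash
python3 -m crank '[0.3,0,0,-1,0, 0.3,-1,0,-1,0, 0.3,-2,0,-1,0, 0.3,-3,1,-1,0, 0.3,-4,1,-1,0, 0.3,-4,1,-1,0]'
```

```text
t: 15.9
tcp_pos: [0.5774, 0.1686, 0.1356]
tool_rot: [0.704, -0.076, -0.702, -0.076]
force: [4.6, -1.2, -4.7]
finger_gap: 0.56
```

```bash
python3 -m crank '[0.3,-1,0,0,0, 0.3,-2,0,0,0, 0.3,-2,0,0,0, 0.3,-2,0,0,0, 0.3,-2,0,0,0]'
python3 - <<'E'
from ring import *
w=snap('wrist','b4');s=snap('scene','b4s');print(manip.sense()['force'],manip.sense()['ft_torque'],manip.sense()['tcp_pos'],np.abs(manip.sense()['qd']).max())
a=cv2.resize(w['img'][110:310,220:420],(560,560),interpolation=cv2.INTER_CUBIC);b=cv2.resize(s['img'][150:210,325:385],(240,240));i=np.zeros((560,800,3),np.uint8);i[:,:560]=a;i[:240,560:]=b
cv2.imwrite('pics/b4j.png',i[...,::-1])
f=lambda x,y:(219.7+x/2.8,109.7+y/2.8)
for n,p in dict(shaft=(250,430),shaft2=(310,430),colL=(165,410),colR=(385,440),colB=(280,515),colF=(278,310)).items(): print(n,depthpt(w,f(*p)))
E
```

```text
t: 16.52
tcp_pos: [0.5771, 0.1686, 0.1357]
tool_rot: [0.706, -0.076, -0.701, -0.076]
force: [7.4, -0.9, -6.8]
finger_gap: 0.562
[ 7.5047 -1.6205 -7.4298] [-0.2415 -1.1955 -0.0071] [0.5771 0.1686 0.1357] 0.001388715706567086
shaft [[0.5769 0.1737 0.131 ]]
shaft2 [[0.575  0.1637 0.1315]]
colL [[0.5839 0.1867 0.1316]]
colR [[0.5704 0.1517 0.1315]]
colB [[0.5589 0.1724 0.1299]]
colF [[0.5971 0.1644 0.1312]]
```

View pics/b4j.png

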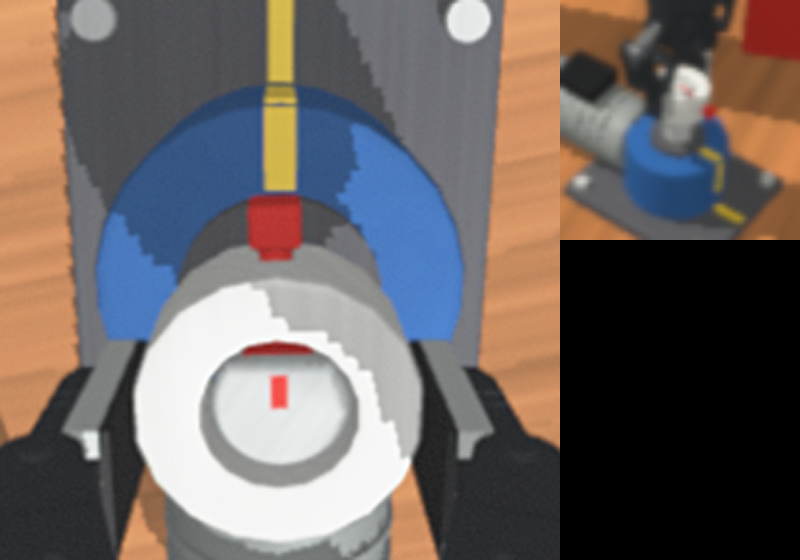

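The shaft end is displaced toward the screw in the bore (crop 279,400). The collar and shaft faces are level at about 0.131 m, the push is steady at about 7.5 N, and the screw lies on the stripe line. Handing in.

Run:
```python
from h import *
print(workorder.sign_off());print(manip.sense()['force'],manip.sense()['t'])
```

```text
the job is handed in; nothing more can be done
None
the job is handed in; nothing more can be done
```

I turned the shaft about 0.54 rad so its flat faces the yellow mark. The white aluminium collar with the red screw is now on the shaft, flush, with the screw pushed onto the flat. The job was handed in after about 16.5 s with the gripper still holding it (grip set to 70 N); sign-off reports no verdict.

My last checks, just before handing in:
- **Alignment:** the red mark, the screw and the yellow stripe were in line in the wrist picture.
- **Flush:** the collar's face and the shaft's end both stood at about 0.131 m, level within about 1 mm. The collar's face differed by about 1.3 mm front to back, roughly 0.03 rad of tilt.
- **Push:** steady at about 7.5 N along the screw, after the tool had moved about 2.5 mm into contact. There was also about 7 N of downward reading, up from about 1.5 N before the push. I did not trace its cause.
- **Disagreement:** a two-view triangulation of the shaft end's red mark gave 0.128 m with a 5 mm ray gap, from a coarse pick in the scene picture. I relied on the depth readings instead.
- **Other things on the bench:** none were touched on purpose, but I did not measure their places again at the end.

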